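Find the rocking pill-pot cover and press it home

TASK

One of the four identical round covers in the white pill caddy is not seated and rocks: with closed fingertips, press lightly near the rim of one cover after another until you find the one that rocks, then press that one firmly in its middle until it is fully home and level. Never press the sound covers hard, and leave the denture case, nailbrush, pump bottle and soap holder where they stand. Finish with the fingers clear.

Things in the scene. Friction and masses are not known exactly. Their poses are not given: they have to be found in the camera images.
- caddy: fixed white open box, 175 x 175 x 50 mm, origin under its centre, z up; four pots stand in its grey foam at depths that differ by up to 5 mm, so height does not tell which cover is loose. Each has the same flat round blue-green cover, 64 mm across, 14 mm thick, a paler spot in the middle. Any of the four places may have the loose one.
- place_1 (a point): middle of one of the four cover places (a square, 78 mm between middles), level with the caddy's rim, 50 mm above the work surface; axes as the caddy's. The flat top of the cover here stands 16 to 21 mm above this point.
- place_2 (a point): middle of one of the four cover places (a square, 78 mm between middles), level with the caddy's rim, 50 mm above the work surface; axes as the caddy's. The flat top of the cover here stands 16 to 21 mm above this point.
- place_3 (a point): middle of one of the four cover places (a square, 78 mm between middles), level with the caddy's rim, 50 mm above the work surface; axes as the caddy's. The flat top of the cover here stands 16 to 21 mm above this point.
- place_4 (a point): middle of one of the four cover places (a square, 78 mm between middles), level with the caddy's rim, 50 mm above the work surface; axes as the caddy's. The flat top of the cover here stands 16 to 21 mm above this point.
- seat (a joint): how far the loose cover, wherever it is, has gone down, m: 0 at the start, 0.006 fully home at a firm stop. Light presses do not move it down; pressed in its middle with more than about 13 N (16 to 20 N is good) it goes home, stays there and rocks no more.
- rock_x (a joint): tilt of the loose cover about one level axis (pointing any way) through the middle of its underside, rad: 0 level, at most about 0.25 either way. Pressed lightly (2 to 4 N) about 24 mm from its middle it rocks: that rim dips 4 to 6 mm, the opposite one rises; let go, it springs level. Pressed lightly in the middle it does not move.
- rock_y (a joint): the same about the level axis at right angles to rock_x; a press on the rim shows in one or both
- sound_a (a joint): how far one of the three sound covers (not told which) is sunk, m: 0 untouched, 0.006 hard stop. On a soft seal, it sinks level about 1 mm per 2.4 N wherever it is pressed and springs back; it must not be sunk more than 4.5 mm (11 N).
- sound_b (a joint): how far one of the three sound covers (not told which) is sunk, m: 0 untouched, 0.006 hard stop. On a soft seal, it sinks level about 1 mm per 2.4 N wherever it is pressed and springs back; it must not be sunk more than 4.5 mm (11 N).
- sound_c (a joint): how far one of the three sound covers (not told which) is sunk, m: 0 untouched, 0.006 hard stop. On a soft seal, it sinks level about 1 mm per 2.4 N wherever it is pressed and springs back; it must not be sunk more than 4.5 mm (11 N).
- case: loose rose plastic denture case with sliding lid, 65 x 95 x 42 mm, long along its y; origin under its centre; a bystander
- brush: loose wooden nailbrush lying on its bristles, 95 x 40 x 30 mm, long along its x; origin under its centre; a bystander
- bottle: loose amber glass bottle with a steel pump top, 66 mm across, 171 mm tall; its spout reaches 40 mm along its -x; origin under its centre; a bystander
- soapdish: loose chrome soap holder with a cream bar of soap, 90 x 120 x 41 mm, long along its y; origin under its centre; a bystander

How it is judged:
By the outcome, as a careful person would: the job done as asked, in the order asked, and still so for the second after the job is handed in, with the robot touching nothing.
It also fails if it takes over 48 s, if anything falls off the work surface, if the arm or the gripper's body presses on something with over 40 N, if the wrist force passes 120 N, or if a joint passes its speed limit or range.

ROBOT

A 6-joint arm with a two-finger parallel gripper is mounted at the origin on the work surface. World frame = base frame: x ahead of the robot, y to its left, z up, the work surface at z = 0. Lengths are in mm, angles in rad, forces in N, time in s.
With the tool pointing down it reaches from about 250 to 800 mm from the base axis. Payload 8.5 kg.
Tool frame: the origin (TCP) lies on the centre line of the jaws, within the pads' length; the fingertips stand 19 mm ahead of it and the grasp point (between the pads) is the TCP; z points along the fingers, x is the direction in which the jaws open and shut, and the axes are right-handed (so a half turn about z gives the same grasp; the last joint's range is limited). The gripper opens to 85 mm and grips with 20 to 120 N. Pads are 22 mm wide; open, the fingers measure 114 mm over their backs; the gripper's body (76 mm by 85 mm) begins 54 mm behind the grasp point. The pads swing forward as they close: fully open they stand 13 mm farther back than shut.
Start: joints at [1.341, 0.238, -0.013, 1.319, 0, 1.571], TCP at [119.574, 511.158, 250.276] pointing down, gripper open.
Joint ranges: [-2.66, 2.66], [-1.03, 1.9], [-1.14, 1.46], [-1.82, 2.27], [-1.45, 1.34], [-3.14, 3.14]. Speed limits (rad/s): [2.22, 2.22, 2.79, 3.14, 3.14, 3.14].

INTERFACE

Orientations are given as a rotation vector (axis times angle).
In Python, from cell import bot, camera, get_calibration gives the robot as it stands. The module is installed in compiled form; this text tells all that it offers.
- The arm moves only by the shell command python3 -m pendant 'ROWS' [OPENING] [FORCE]. ROWS is JSON, a list of rows, each an object with "dp": the shift along the tool's x, y, z in mm, a list of three; "turn": the turn, a rotation vector about the tool's x, y, z in rad, a list of three. A call has 1 to 20 rows; each row shifts and turns the commanded pose from where the row before left it, along the tool's axes as they then stand; what a row does not reach is not made up. A row lasts 1/12 s, in which the tool goes at most 41.7 mm and 7.16 degrees, less where a joint would pass 70% of its speed; a pose out of reach is approached as far as the arm can. A call is refused whole if a number of a shift passes 41.7 or a number of a turn 0.125, either way. A call with a gripper value outside its range is refused whole. OPENING is the opening, from 0 (shut) to 1 (fully open), set as the call begins (- or left out, the last holds). The fingers move at their own pace and stop on an object; FORCE is the grip in N (left out, the last holds). Time passes only in rows, so rows that do not move let the fingers close. It gives the time, the measured TCP pose, the force and the opening at its end, in the units of the state.
- bot.get_obs(): the state, without advancing time (a new reading comes with each control period).
- camera(name): name is "scene" or "side" or "wrist"; returns the picture (384x512x3 uint8, red, green, blue); there is no depth.
- get_calibration(name): a dict with "mtx" (3x3 intrinsics, pixels), "T" (4x4, takes a point from camera to world coordinates). Camera axes: x right, y down, z forward; pixel columns grow to the right and rows downward; lengths in mm; the calibration is good to about 2 mm. The wrist camera is an equidistant fisheye: a pixel r from the principal point sees the ray r / f radians off the axis. A picture is of the moment at which its call begins: read the wrist's pose just before it. get_calibration takes no time and is no camera call; for the wrist camera it gives the pose at the moment of the call.
- bot.hand_in(): hands the job in, once; it reports no verdict.
The state is a dict: "time_s": time; "joint_pos": joint angles; "dq": joint speeds; "joint_efforts": joint torques, N m; "eef_pos": TCP position; "orientation": TCP orientation; "ft_force": force on the tool from outside, world axes, zero at the start; "torque": the same for the moment, N m; "gripper_width": finger opening in mm.
Only numpy, scipy, OpenCV 4.12 (cv2) and the standard library are available. Lean on these libraries where they do the work, as an engineer would, in place of code of your own. Each camera call takes 0.05 s, during which the arm holds its last target. There are 200 camera calls.

## Working session

There is one attempt and no reset: what is moved stays moved. The work goes in short steps, Python scripts to look and compute and a shell command to move; the robot and the scene stay as the last step left them, time stands still between calls to the robot, and variables do not carry over. Pictures are saved under pics/ and viewed, about 8 in all and at most 12, crops included, and the job is handed in when it is done.

```bash
mkdir -p pics; python3 - <<'E'
from cell import bot,camera,get_calibration
import cv2,numpy as np
o=bot.get_obs();print({k:np.round(v,3).tolist() for k,v in o.items()})
a=camera("scene");b=camera("side")
cv2.imwrite("pics/scene0.png",a[:,:,::-1]);cv2.imwrite("pics/side0.png",b[:,:,::-1])
for n in("scene","side"):
  c=get_calibration(n);print(n,np.round(c["mtx"],1).tolist(),np.round(c["T"],3).tolist())
E
```

```text
{'time_s': 0.0, 'joint_pos': [1.341, 0.239, -0.014, 1.319, 0.0, 1.571], 'dq': [-0.0, 0.002, 0.0, -0.001, 0.0, -0.001], 'joint_efforts': [-0.001, -53.879, 34.645, 0.018, -0.0, -0.0], 'eef_pos': [119.498, 510.802, 249.667], 'orientation': [2.461, 1.951, -0.002], 'ft_force': [0.433, -0.389, 0.181], 'torque': [-0.045, -0.004, -0.002], 'gripper_width': 85.483}
scene [[390.9, 0.0, 256.4], [0.0, 390.9, 182.9], [0.0, 0.0, 1.0]] [[-0.275, 0.741, -0.613, 1109.989], [0.961, 0.201, -0.188, 182.655], [-0.016, -0.641, -0.767, 710.867], [0.0, 0.0, 0.0, 1.0]]
side [[355.3, 0.0, 262.5], [0.0, 355.3, 187.1], [0.0, 0.0, 1.0]] [[0.671, -0.482, 0.563, 108.838], [-0.741, -0.444, 0.504, -407.887], [0.007, -0.755, -0.655, 645.423], [0.0, 0.0, 0.0, 1.0]]
```

View pics/scene0.png

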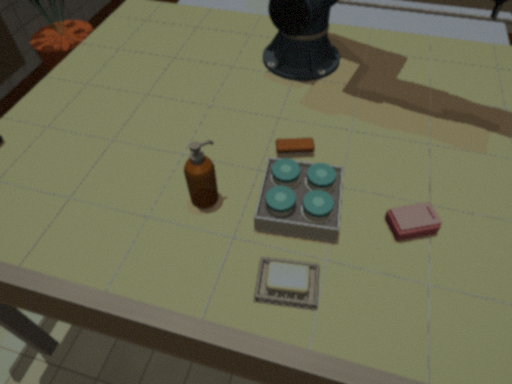

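View pics/side0.png

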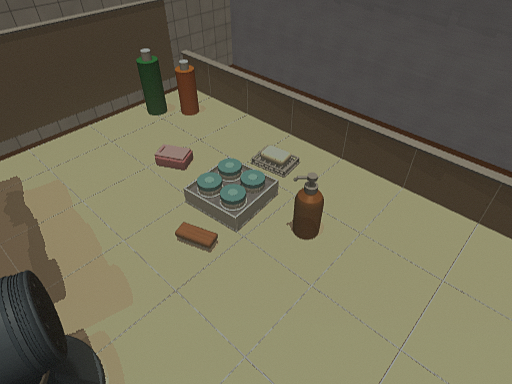

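The scene view shows the covers near (286,170), (322,175), (281,200) and (319,204). The side view shows them near (230,168), (210,183), (253,181) and (233,196). Next I'll locate them from a teal mask.

```bash
cat > h.py <<'E'
import cv2,numpy as np
from cell import bot,camera,get_calibration
def blobs(im,amin=100):
    hsv=cv2.cvtColor(im,cv2.COLOR_RGB2HSV)
    m=cv2.inRange(hsv,(75,60,60),(100,255,255))
    n,l,s,c=cv2.connectedComponentsWithStats(m)
    return [(c[i],s[i]) for i in range(1,n) if s[i,4]>amin]
def ray(cal,uv,z):
    K,T=cal["mtx"],cal["T"];d=T[:3,:3]@np.linalg.solve(K,[uv[0],uv[1],1]);o=T[:3,3]
    return o+d*(z-o[2])/d[2]
E
python3 - <<'E'
from h import *
for n in("scene","side"):
  im=cv2.imread(f"pics/{n}0.png")[:,:,::-1].copy();cal=get_calibration(n)
  P=[]
  for c,s in blobs(im):
    p=ray(cal,c,65);print(n,c.round(1),s[:5],p.round(1))
    if len(P)<4:P.append(p)
  print(np.mean(P,0))
E
```

```text
scene [285.5 169.2] [272 159  28  22 493] [539.2  75.4  65. ]
scene [321. 174.] [307 164  29  22 504] [532.6 153.6  65. ]
scene [280.2 197.3] [265 185  31  25 595] [618.7  82.8  65. ]
scene [317.8 202.1] [303 190  31  25 619] [610.4 160.5  65. ]
[575.21861508 118.1038331   65.        ]
side [229.3 165.6] [218 159  24  15 236] [612.1 162.7  65. ]
side [252.3 177.4] [241 170  24  16 266] [617.8  83.   65. ]
side [209.  180.2] [197 172  25  16 269] [535.1 156.5  65. ]
side [232.5 192.7] [220 184  26  19 309] [542.1  78.3  65. ]
[576.78900268 120.12554629  65.        ]
```

```bash
python3 -m pendant '[{"dp":[0,0,0],"turn":[0,0,-0.115]},{"dp":[0,0,0],"turn":[0,0,-0.115]},{"dp":[-20.7,31.7,0],"turn":[0,0,0]},{"dp":[-20.7,31.7,0],"turn":[0,0,0]},{"dp":[-20.7,31.7,0],"turn":[0,0,0]},{"dp":[-20.7,31.7,0],"turn":[0,0,0]},{"dp":[-20.7,31.7,0],"turn":[0,0,0]},{"dp":[-20.7,31.7,0],"turn":[0,0,0]},{"dp":[-20.7,31.7,0],"turn":[0,0,0]},{"dp":[-20.7,31.7,0],"turn":[0,0,0]},{"dp":[-20.7,31.7,0],"turn":[0,0,0]},{"dp":[-20.7,31.7,0],"turn":[0,0,0]},{"dp":[-20.7,31.7,0],"turn":[0,0,0]},{"dp":[-20.7,31.7,0],"turn":[0,0,0]},{"dp":[-20.7,31.7,0],"turn":[0,0,0]},{"dp":[-20.7,31.7,0],"turn":[0,0,0]},{"dp":[-20.7,31.7,0],"turn":[0,0,0]},{"dp":[-20.7,31.7,0],"turn":[0,0,0]}]' 0 30
```

```text
time_s: 1.6
eef_pos: [628.1, 178.6, 249.8]
orientation: [-2.221, -2.221, 0.001]
ft_force: [1.2, 0.8, -0.5]
gripper_width: 0.2
```

```bash
python3 -m pendant '[{"dp":[0,0,35],"turn":[0,0,0]},{"dp":[0,0,35],"turn":[0,0,0]},{"dp":[0,0,35],"turn":[0,0,0]},{"dp":[0,0,25],"turn":[0,0,0]},{"dp":[0,0,20],"turn":[0,0,0]},{"dp":[0,0,0],"turn":[0,0,0]},{"dp":[0,0,0],"turn":[0,0,0]}]'
python3 - <<'E'
from h import *
print(bot.get_obs()["ft_force"],bot.get_obs()["eef_pos"])
a=camera("wrist");b=camera("side")[110:260,140:340];c=camera("scene")[110:260,200:400]
r=np.vstack([cv2.resize(b,None,fx=1.5,fy=1.5),cv2.resize(c,None,fx=1.5,fy=1.5)])
a=cv2.resize(a,(500,375));a=np.vstack([a,np.zeros((75,500,3),np.uint8)])
cv2.imwrite("pics/d1.png",np.hstack([a,r])[:,:,::-1])
E
```

```text
time_s: 2.18
eef_pos: [626.1, 179.8, 99.4]
orientation: [-2.22, -2.221, 0.004]
ft_force: [-0.1, -0.6, 0.7]
gripper_width: 0.2
[-0.05591204 -0.56206672  0.6520843 ] [626.06819517 179.82645722  99.36485606]
```

View pics/d1.png

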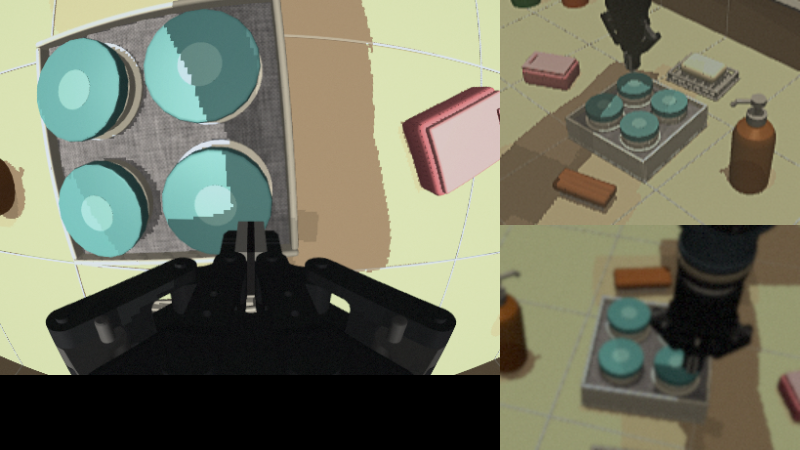

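Wrist view: the shut fingertips, at about (250,230), stand over the outer rim of cover D, whose spot is at (215,205). Nothing is in the way. I'll feel downward from here.

```bash
python3 -m pendant '[{"dp":[0,0,4],"turn":[0,0,0]},{"dp":[0,0,4],"turn":[0,0,0]},{"dp":[0,0,1],"turn":[0,0,0]},{"dp":[0,0,0],"turn":[0,0,0]}]'; for i in 1 2 ; do :; done; python3 -m pendant '[{"dp":[0,0,1],"turn":[0,0,0]},{"dp":[0,0,0],"turn":[0,0,0]}]'; python3 -m pendant '[{"dp":[0,0,1],"turn":[0,0,0]},{"dp":[0,0,0],"turn":[0,0,0]}]'
```

```text
time_s: 2.67
eef_pos: [626.7, 180.0, 91.1]
orientation: [-2.221, -2.222, 0.0]
ft_force: [0.2, -0.8, 0.8]
gripper_width: 0.1
time_s: 2.83
eef_pos: [626.8, 180.0, 90.2]
orientation: [2.221, 2.222, -0.0]
ft_force: [-0.3, 0.2, -0.9]
gripper_width: -0.2
time_s: 3.0
eef_pos: [626.8, 180.0, 89.2]
orientation: [2.221, 2.222, -0.0]
ft_force: [-0.3, -0.8, -0.2]
gripper_width: 0.2
```

```bash
python3 -m pendant '[{"dp":[0,0,1],"turn":[0,0,0]},{"dp":[0,0,0],"turn":[0,0,0]}]' | grep -E "eef|force"; python3 -m pendant '[{"dp":[0,0,1],"turn":[0,0,0]},{"dp":[0,0,0],"turn":[0,0,0]}]'| grep -E "eef|force"; python3 -m pendant '[{"dp":[0,0,1],"turn":[0,0,0]},{"dp":[0,0,0],"turn":[0,0,0]}]'| grep -E "eef|force"
```

```text
eef_pos: [626.9, 180.1, 88.3]
ft_force: [-0.5, 0.2, 1.9]
eef_pos: [626.9, 180.1, 87.5]
ft_force: [-0.7, 1.1, 3.3]
eef_pos: [626.9, 180.1, 86.6]
ft_force: [-0.3, 0.1, 5.5]
```

D is sound: it gives about 2.3 N/mm. C is next.

```bash
python3 -m pendant '[{"dp":[0,0,-11],"turn":[0,0,0]},{"dp":[-28,2.25,0],"turn":[0,0,0]},{"dp":[-28,2.25,0],"turn":[0,0,0]},{"dp":[-28,2.25,0],"turn":[0,0,0]},{"dp":[-29,2.25,0],"turn":[0,0,0]},{"dp":[0,0,0],"turn":[0,0,0]},{"dp":[0,0,4],"turn":[0,0,0]},{"dp":[0,0,2],"turn":[0,0,0]},{"dp":[0,0,0],"turn":[0,0,0]}]'; for i in 1; do python3 -m pendant '[{"dp":[0,0,1],"turn":[0,0,0]},{"dp":[0,0,0],"turn":[0,0,0]}]' | grep -E "eef|force"; done;  python3 -m pendant '[{"dp":[0,0,1],"turn":[0,0,0]},{"dp":[0,0,0],"turn":[0,0,0]}]'| grep -E "eef|force"; python3 -m pendant '[{"dp":[0,0,1],"turn":[0,0,0]},{"dp":[0,0,0],"turn":[0,0,0]}]'| grep -E "eef|force"
```

```text
time_s: 4.25
eef_pos: [635.5, 67.8, 90.7]
orientation: [-2.22, -2.222, 0.001]
ft_force: [0.1, 0.8, -0.7]
gripper_width: -0.3
eef_pos: [635.7, 68.0, 90.1]
ft_force: [-0.6, -0.2, 0.5]
eef_pos: [635.8, 67.6, 89.2]
ft_force: [-0.7, 0.5, -0.5]
eef_pos: [635.8, 67.2, 88.2]
ft_force: [0.4, 0.3, -0.3]
```

```bash
python3 -m pendant '[{"dp":[0,0,1],"turn":[0,0,0]},{"dp":[0,0,0],"turn":[0,0,0]}]' | grep -E "eef|force"; python3 -m pendant '[{"dp":[0,0,1],"turn":[0,0,0]},{"dp":[0,0,0],"turn":[0,0,0]}]'| grep -E "eef|force"; python3 -m pendant '[{"dp":[0,0,1],"turn":[0,0,0]},{"dp":[0,0,0],"turn":[0,0,0]}]'| grep -E "eef|force"
```

```text
eef_pos: [635.8, 67.0, 87.2]
ft_force: [-0.7, -0.1, 0.2]
eef_pos: [635.9, 67.0, 86.3]
ft_force: [0.1, 0.9, 2.5]
eef_pos: [635.9, 67.0, 85.4]
ft_force: [0.0, -0.6, 3.5]
```

```bash
python3 -m pendant '[{"dp":[0,0,0.7],"turn":[0,0,0]},{"dp":[0,0,0],"turn":[0,0,0]}]' | grep -E "eef|force"; python3 -m pendant '[{"dp":[0,0,0],"turn":[0,0,0]}]'| grep -E "eef|force"
```

```text
eef_pos: [635.9, 67.0, 84.8]
ft_force: [-1.0, -0.3, 4.5]
eef_pos: [635.9, 67.0, 84.9]
ft_force: [-2.0, 0.1, 6.1]
```

C is sound as well, at about 5.3 N over 2.4 mm. Now A.

```bash
python3 -m pendant '[{"dp":[0,0,-13],"turn":[0,0,0]},{"dp":[-2,-28,0],"turn":[0,0,0]},{"dp":[-2,-28,0],"turn":[0,0,0]},{"dp":[-2,-28,0],"turn":[0,0,0]},{"dp":[-2,-27.5,0],"turn":[0,0,0]},{"dp":[0,0,0],"turn":[0,0,0]},{"dp":[0,0,4],"turn":[0,0,0]},{"dp":[0,0,2],"turn":[0,0,0]},{"dp":[0,0,0],"turn":[0,0,0]}]'; for i in 1; do python3 -m pendant '[{"dp":[0,0,1],"turn":[0,0,0]},{"dp":[0,0,0],"turn":[0,0,0]}]' | grep -E "eef|force"; done;  python3 -m pendant '[{"dp":[0,0,1],"turn":[0,0,0]},{"dp":[0,0,0],"turn":[0,0,0]}]'| grep -E "eef|force"; python3 -m pendant '[{"dp":[0,0,1],"turn":[0,0,0]},{"dp":[0,0,0],"turn":[0,0,0]}]'| grep -E "eef|force"
```

```text
time_s: 6.25
eef_pos: [525.2, 59.1, 91.0]
orientation: [2.221, 2.222, 0.0]
ft_force: [-0.0, -0.2, 0.4]
gripper_width: -0.1
eef_pos: [525.0, 59.1, 90.2]
ft_force: [0.5, 0.5, -0.3]
eef_pos: [524.8, 59.1, 89.4]
ft_force: [0.6, 0.2, 0.2]
eef_pos: [524.8, 59.1, 88.7]
ft_force: [0.8, -0.7, 2.2]
```

```bash
python3 -m pendant '[{"dp":[0,0,1],"turn":[0,0,0]},{"dp":[0,0,0],"turn":[0,0,0]}]' | grep -E "eef|force"; python3 -m pendant '[{"dp":[0,0,0.7],"turn":[0,0,0]},{"dp":[0,0,0],"turn":[0,0,0]}]'| grep -E "eef|force"; python3 -m pendant '[{"dp":[0,0,0],"turn":[0,0,0]}]'| grep -E "eef|force"
```

```text
eef_pos: [524.8, 59.1, 87.9]
ft_force: [0.5, -0.4, 4.1]
eef_pos: [524.7, 59.0, 87.2]
ft_force: [0.9, -0.8, 5.0]
eef_pos: [524.7, 59.0, 87.3]
ft_force: [0.5, -0.4, 5.5]
```

A is sound, so B should be the one that rocks. I'll check that at its rim.

```bash
python3 -m pendant '[{"dp":[0,0,-11],"turn":[0,0,0]},{"dp":[28,-2.5,0],"turn":[0,0,0]},{"dp":[28,-2.5,0],"turn":[0,0,0]},{"dp":[28,-2.5,0],"turn":[0,0,0]},{"dp":[27.5,-2.2,0],"turn":[0,0,0]},{"dp":[0,0,0],"turn":[0,0,0]},{"dp":[0,0,4],"turn":[0,0,0]},{"dp":[0,0,2],"turn":[0,0,0]},{"dp":[0,0,0],"turn":[0,0,0]}]'; python3 -m pendant '[{"dp":[0,0,1],"turn":[0,0,0]},{"dp":[0,0,0],"turn":[0,0,0]}]' | grep -E "eef|force";  python3 -m pendant '[{"dp":[0,0,1],"turn":[0,0,0]},{"dp":[0,0,0],"turn":[0,0,0]}]'| grep -E "eef|force"; python3 -m pendant '[{"dp":[0,0,1],"turn":[0,0,0]},{"dp":[0,0,0],"turn":[0,0,0]}]'| grep -E "eef|force"; python3 -m pendant '[{"dp":[0,0,1],"turn":[0,0,0]},{"dp":[0,0,0],"turn":[0,0,0]}]'| grep -E "eef|force"
```

```text
time_s: 7.92
eef_pos: [514.0, 169.6, 91.0]
orientation: [-2.222, -2.221, 0.003]
ft_force: [0.3, -0.6, 0.8]
gripper_width: -0.4
eef_pos: [514.6, 169.6, 90.7]
ft_force: [-0.3, -0.5, 0.8]
eef_pos: [514.7, 170.0, 89.8]
ft_force: [-0.2, 0.5, -0.3]
eef_pos: [514.6, 170.4, 88.9]
ft_force: [-0.2, -0.7, 0.4]
eef_pos: [514.5, 170.6, 87.8]
ft_force: [0.2, 0.8, -0.2]
```

```bash
python3 -m pendant '[{"dp":[0,0,1],"turn":[0,0,0]},{"dp":[0,0,0],"turn":[0,0,0]}]' | grep -E "eef|force";  python3 -m pendant '[{"dp":[0,0,1],"turn":[0,0,0]},{"dp":[0,0,0],"turn":[0,0,0]}]'| grep -E "eef|force"; python3 -m pendant '[{"dp":[0,0,1],"turn":[0,0,0]},{"dp":[0,0,0],"turn":[0,0,0]}]'| grep -E "eef|force"; python3 -m pendant '[{"dp":[0,0,1],"turn":[0,0,0]},{"dp":[0,0,0],"turn":[0,0,0]}]'| grep -E "eef|force"
```

```text
eef_pos: [514.5, 170.7, 86.8]
ft_force: [-1.3, 1.0, 0.2]
eef_pos: [514.4, 170.7, 85.8]
ft_force: [-1.4, 1.4, 1.5]
eef_pos: [514.5, 170.9, 85.0]
ft_force: [-2.7, 2.4, 4.9]
eef_pos: [514.7, 171.2, 84.6]
ft_force: [-4.0, 3.7, 9.0]
```

The lateral force points outward and the stiffness rises, so I'll take a picture before going on.

```bash
python3 - <<'E'
from h import *
a=camera("wrist");b=camera("side")[130:220,170:290];c=camera("scene")[140:230,250:370]
print(bot.get_obs()["ft_force"],bot.get_obs()["torque"])
r=np.vstack([cv2.resize(b,(300,225)),cv2.resize(c,(300,225))])
a=cv2.resize(a,(500,375));a=np.vstack([a,np.zeros((75,500,3),np.uint8)])
cv2.imwrite("pics/b1.png",np.hstack([a,r])[:,:,::-1])
E
```

```text
[-4.03014894  3.81964188  9.43377171] [ 0.67726261  0.80379946 -0.0205693 ]
```

View pics/b1.png

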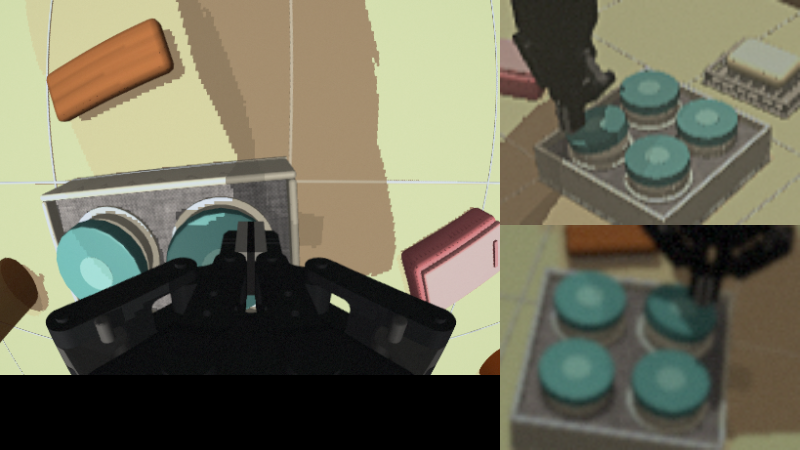

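B is visibly tilted under the fingers, at about (600,135) in the side crop. It is the loose one. I'll lift, move to its middle and press.

```bash
python3 -m pendant '[{"dp":[0,0,-12],"turn":[0,0,0]},{"dp":[0,0,0],"turn":[0,0,0]},{"dp":[-8,9.7,0],"turn":[0,0,0]},{"dp":[-8,9.7,0],"turn":[0,0,0]},{"dp":[0,0,0],"turn":[0,0,0]},{"dp":[0,0,3],"turn":[0,0,0]},{"dp":[0,0,3],"turn":[0,0,0]},{"dp":[0,0,0],"turn":[0,0,0]}]'; python3 -m pendant '[{"dp":[0,0,1],"turn":[0,0,0]},{"dp":[0,0,1],"turn":[0,0,0]},{"dp":[0,0,0],"turn":[0,0,0]}]' | grep -E "eef|force";  python3 -m pendant '[{"dp":[0,0,1],"turn":[0,0,0]},{"dp":[0,0,0],"turn":[0,0,0]}]'| grep -E "eef|force"; python3 -m pendant '[{"dp":[0,0,1],"turn":[0,0,0]},{"dp":[0,0,0],"turn":[0,0,0]}]'| grep -E "eef|force"
```

```text
time_s: 10.07
eef_pos: [534.0, 154.3, 89.2]
orientation: [-2.222, -2.221, 0.001]
ft_force: [0.1, 1.0, -0.8]
gripper_width: -0.0
eef_pos: [534.0, 154.6, 88.4]
ft_force: [-0.6, -1.1, 6.5]
eef_pos: [534.1, 154.6, 87.6]
ft_force: [-2.3, -1.7, 8.4]
eef_pos: [534.1, 154.6, 86.7]
ft_force: [-1.4, -2.0, 9.6]
```

```bash
python3 -m pendant '[{"dp":[0,0,1],"turn":[0,0,0]},{"dp":[0,0,0],"turn":[0,0,0]}]' | grep -E "eef|force";  python3 -m pendant '[{"dp":[0,0,1],"turn":[0,0,0]},{"dp":[0,0,0],"turn":[0,0,0]}]'| grep -E "eef|force"
python3 - <<'E'
from h import *
b=camera("side")[130:220,170:290];c=camera("scene")[140:230,250:370]
cv2.imwrite("pics/b2.png",np.hstack([cv2.resize(b,(400,300)),cv2.resize(c,(400,300))])[:,:,::-1])
E
```

```text
eef_pos: [534.1, 154.6, 85.7]
ft_force: [-2.0, -1.2, 10.5]
eef_pos: [534.1, 154.6, 84.7]
ft_force: [-1.8, -1.4, 10.6]
```

View pics/b2.png

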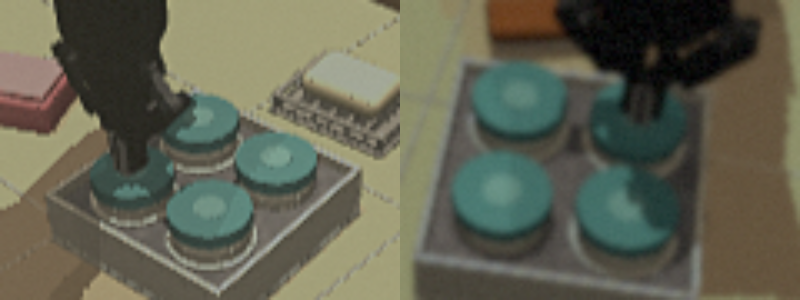

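B is level under the fingers at about (130,180) in the side crop, and it is going down. I'll carry on to the stop.

```bash
python3 -m pendant '[{"dp":[0,0,1],"turn":[0,0,0]},{"dp":[0,0,0],"turn":[0,0,0]}]' | grep -E "eef|force";  python3 -m pendant '[{"dp":[0,0,1],"turn":[0,0,0]},{"dp":[0,0,0],"turn":[0,0,0]}]'| grep -E "eef|force"; python3 -m pendant '[{"dp":[0,0,1],"turn":[0,0,0]},{"dp":[0,0,0],"turn":[0,0,0]}]'| grep -E "eef|force"
```

```text
eef_pos: [534.0, 154.5, 83.7]
ft_force: [-2.5, -1.3, 11.4]
eef_pos: [534.0, 154.4, 83.2]
ft_force: [-4.4, -2.2, 14.7]
eef_pos: [534.1, 154.4, 83.0]
ft_force: [-6.6, -2.2, 24.7]
```

It has hit the stop: z stalled at 83.0, about 6 mm below first contact. I'll release, touch the middle lightly to see that it stayed down, then lift clear.

```bash
Z='"turn":[0,0,0]'; python3 -m pendant '[{"dp":[0,0,0],"turn":[0,0,0]},{"dp":[0,0,-3],"turn":[0,0,0]},{"dp":[0,0,-5],"turn":[0,0,0]},{"dp":[0,0,0],"turn":[0,0,0]},{"dp":[0,0,2.5],"turn":[0,0,0]},{"dp":[0,0,0],"turn":[0,0,0]},{"dp":[0,0,0],"turn":[0,0,0]}]' | grep -E "eef|force"; python3 -m pendant '[{"dp":[0,0,1],"turn":[0,0,0]},{"dp":[0,0,0],"turn":[0,0,0]}]' | grep -E "eef|force"; python3 -m pendant '[{"dp":[0,0,1],"turn":[0,0,0]},{"dp":[0,0,0],"turn":[0,0,0]}]' | grep -E "eef|force"
```

```text
eef_pos: [533.7, 154.5, 85.8]
ft_force: [0.1, 0.3, -0.7]
eef_pos: [533.8, 154.5, 85.0]
ft_force: [0.0, 0.4, 0.5]
eef_pos: [533.9, 154.5, 84.1]
ft_force: [-1.0, 0.5, -0.2]
```

There is no contact at 84.1, where the cover first stood at about 89, so it stayed home. Lifting clear.

```bash
python3 -m pendant '[{"dp":[0,0,-15],"turn":[0,0,0]},{"dp":[0,0,-30],"turn":[0,0,0]},{"dp":[0,0,-35],"turn":[0,0,0]},{"dp":[0,-15,-35],"turn":[0,0,0]},{"dp":[0,-25,-30],"turn":[0,0,0]},{"dp":[0,-35,-10],"turn":[0,0,0]},{"dp":[0,-35,0],"turn":[0,0,0]},{"dp":[0,0,0],"turn":[0,0,0]},{"dp":[0,0,0],"turn":[0,0,0]},{"dp":[0,0,0],"turn":[0,0,0]}]'
python3 - <<'E'
from h import *
a=camera("wrist");b=camera("side")[130:220,170:290];c=camera("scene")[140:230,250:370]
r=np.vstack([cv2.resize(b,(300,225)),cv2.resize(c,(300,225))])
a=cv2.resize(a,(500,375));a=np.vstack([a,np.zeros((75,500,3),np.uint8)])
cv2.imwrite("pics/e1.png",np.hstack([a,r])[:,:,::-1])
E
```

```text
time_s: 13.33
eef_pos: [424.5, 154.7, 239.7]
orientation: [2.22, 2.222, 0.002]
ft_force: [0.5, 0.1, -0.3]
gripper_width: 0.1
```

View pics/e1.png

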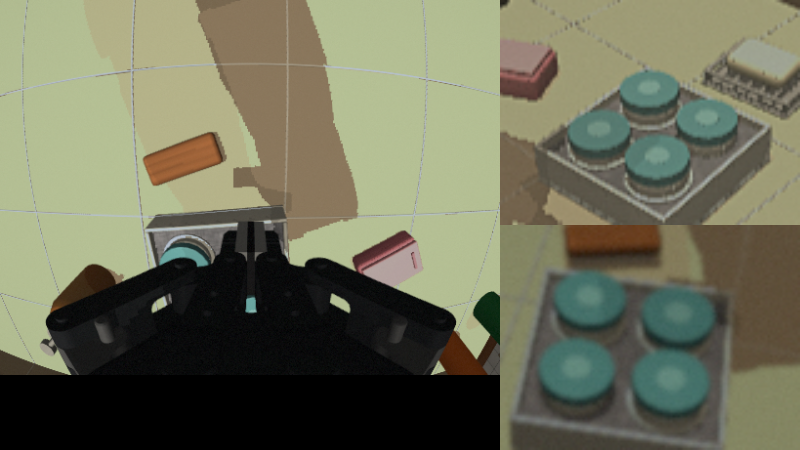

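The side crop shows cover B level and lower at (600,130), the other three level, and the bystanders where they were. The fingers are clear, so I'll hand in.

```bash
python3 -c "
from cell import bot
print(bot.hand_in())"
```

```text
the job is handed in; nothing more can be done
None
```

I found the loose cover and pressed it home, then handed the job in after about 13.5 s of the 48 s. `hand_in` gives no verdict, so the result rests on my own checks.

- **Sound covers:** I pressed three covers near the rim. Each sank level at about 2.3 N/mm, and none took more than about 6 N (limit 11 N).
- **Loose cover:** The fourth, near (534, 155) mm, visibly tilted under a rim press. That press peaked at about 9 N, higher than the 2 to 4 N intended, because the cover reached its tilt stop.
- **Seating it:** Pressed in its middle, it went down about 6 mm to a firm stop. The last step peaked at about 25 N, a little over the suggested 16 to 20 N. It moved at about 10 N by the wrist reading, below the stated 13 N or so, but the travel and the hard stop fit full seating.
- **Last checks:** After I let go, coming down on its middle again met nothing at 84.1 mm. It had first been touched at about 89 mm, so it stayed down. The final pictures show all four covers level, and the bystanders they show look unmoved. The fingers are clear and the wrist force is about zero. I did not press the rim again after seating.

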